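# Set the lid sealer down onto a sample jar with its removable crank

### The arm

A 7-joint arm with a two-finger parallel gripper is mounted at the origin on the work surface. World frame = base frame: x ahead of the robot, y to its left, z up, the work surface at z = 0. Lengths are in m, angles in rad, forces in N, time in s.
With the tool pointing down it reaches from about 0.35 to 0.9 m from the base axis. Payload 19.9 kg.
Tool frame: the origin (TCP) lies between the finger pads; the fingertips stand 19 mm ahead of it and the grasp point (between the pads) is the TCP; z points along the fingers, y is the direction in which the jaws open and shut (so a half turn about z gives the same grasp; the last joint's range is limited). The gripper opens to 94 mm and grips with 3 to 60 N. Pads are 16 mm wide; open, the fingers measure 119 mm over their backs; the gripper's body (75 mm by 177 mm) begins 78 mm behind the grasp point.
Start: joints at [-1.236, 0.417, -0.01, 1.614, 0.005, 1.111, -0.053], TCP at [0.229, 0.581, 0.224] pointing down, gripper open.
Joint ranges: [-2.81, 2.81], [-0.39, 2.02], [-1.27, 1.25], [0.06, 2.57], [-1.19, 4.33], [0.19, 2], [-2.82, 2.82]. Speed limits (rad/s): [1.89, 1.89, 2.39, 2.39, 3.01, 3.01, 3.01].

### API

Orientations are given as a 3x3 rotation matrix whose columns are the frame's x, y, z axes.
In Python, from rig import robot gives the robot as it stands. Calls block until the motion is done:
- robot.move_ptp(position, orientation): joint-space move of the TCP to a pose.
- robot.move_linear(position, velocity=0.15, frame=None, threshold=None): straight line of the TCP; frame=None keeps the orientation; velocity is the mean speed in m/s. With threshold (N) it stops when the force on the tool has changed by that much, and returns True; else False.
- robot.goto_joints(angles): joint-space move.
- robot.gripper_to(opening): finger opening in m; the grip force is fixed at half the most; returns when the fingers have stopped.
- robot.pause(seconds).
- robot.ik(position, orientation): joint angles nearest the present ones, or None.
- robot.get_state(): the state.
- robot.grab_frame(name): name is "side" or "top" or "wrist"; returns the picture (384x512x3 uint8, red, green, blue); there is no depth.
- robot.camera_info(name): a dict with "fx", "fy", "cx", "cy" (pixels), "dist" ([k1, k2, p1, p2, k3] as OpenCV has them; the pictures are not rectified), "rvec" (rotation vector, rad) and "tvec" (3), from world to camera coordinates, as OpenCV has them. Camera axes: x right, y down, z forward; pixel columns grow to the right and rows downward; lengths in m; the calibration is good to about 2 mm. A picture is of the moment at which its call begins: read the wrist's pose just before it. camera_info takes no time and is no camera call; for the wrist camera it gives the pose at the moment of the call.
A pose or a line that the arm cannot do raises robot.PlanningError and nothing moves.
- robot.sign_off(): hands the job in, once; it reports no verdict.
The state is a dict: "time": time; "qpos": joint angles; "joint_vel": joint speeds; "effort": joint torques, N m; "ee_pos": TCP position; "tool_rot": TCP orientation; "force": force on the tool from outside, world axes, zero at the start; "moment": the same for the moment, N m; "opening": finger opening in m.
Only numpy, scipy, OpenCV 4.12 (cv2) and the standard library are available. Lean on these libraries where they do the work, as an engineer would, in place of code of your own. Each camera call takes 0.05 s, during which the arm holds its last target. There are 200 camera calls.

### The job

Fit the loose crank fully home on the square shaft on top of the lid sealer, without forcing it, and turn it clockwise until the rubber pad touches the lid of the sample jar, then about a quarter turn more, so that it presses firmly but does not crush the lid. Then lift the crank off, lay it gently inside the blue tool tray and let go. Leave the jar where it stands and the other things on the bench alone.

Things in the scene. Friction and masses are not known exactly. Their poses are not given: they have to be found in the camera images.
- machine: bench lid sealer, fixed: flat pale base 240 x 340 x 50 mm (x, y, z), origin at the centre of its underside, z up. In its frame a column stands at x 0, y -80 mm; its top yoke (148 x 56 mm) ends at z 200 mm. The white jar nest (top z 52 mm) is at x 0, y +80 mm, below the sealing head, an 86 mm wide white disc on an arm from the column that stays below z 200 mm
- shaft_top (a point): centre of the flat top of the steel square shaft on the column's axis; axes as the machine's, not the square's. 16 mm across flats, last 1.5 mm chamfered to 14.8 mm. The square's heading varies and is not given: see it, or feel for it, turning the crank on the shaft's end under a light press (3 to 8 N) until the press falls away and it drops on. Over 40 N on the chamfered end bruises it
- shaft_seat (a point): centre of the round 25 mm shoulder at the foot of the square, 24 mm below the shaft's top and 6 mm above the yoke; the crank's hub rests on it when fully home. The shaft turns with a steady drag of about 0.25 N m and stays where it is left. Clockwise seen from above lowers the head, 12 mm a turn; there are 0.35 to 0.7 turns to go before the pad touches the lid
- pad: round black rubber pad, 68 mm wide, 8 mm thick, on a spring under the sealing head; origin at the centre of its underside, axes as the machine's. It comes down with the head until it touches the jar's lid, then stays while the spring gives: the press on the lid grows by about 45 N per quarter turn. 15 to 95 N is a good setting; over 110 N crushes the lid
- jar: sample jar, loose, 66 mm wide, 80 mm tall, with a green lid (62 mm wide), standing in the nest under the pad; origin at the centre of its underside, so the lid's top is 80 mm above it
- crank: removable crank, loose, 0.24 to 0.33 kg, standing on its hub. Origin: centre of the socket's mouth in the hub's underside; z up the socket, x along the arm to the knob. Steel hub 32 x 32 mm, 34 mm high; square socket 17.2 mm wide, 27 mm deep, sides along x and y. The arm (20 mm wide, z 24 to 32 mm) leaves the hub at +x, so the hub can be gripped across its y sides
- crank_hub (a point): centre of the crank's hub, on the socket's axis, 17 mm above the socket's mouth; axes as the crank's
- crank_knob (a point): centre of the crank's upright black knob, 23 mm wide, 45 mm tall, 70 mm from the socket's axis and 57.5 mm above the socket's mouth. It spins freely on its pin, so its heading means nothing and it can be led round in a circle by fingers that do not turn
- tray: blue open tool tray, fixed, 150 x 210 mm (x, y) outside, 26 mm high, walls and floor 4 mm thick; origin at the centre of its underside
- open_jar_a: bystander: an empty clear jar without lid, 74 mm wide, 95 mm tall; origin at the centre of its underside
- open_jar_b: bystander: an empty clear jar without lid, 74 mm wide, 95 mm tall; origin at the centre of its underside
- tape: bystander: a yellow roll of packing tape lying flat, 96 mm wide, 48 mm high; origin at the centre of its underside
- lid_red: bystander: a loose red jar lid, 62 mm wide, 16 mm high; origin at the centre of its underside
- lid_green: bystander: a loose green jar lid, 62 mm wide, 16 mm high; origin at the centre of its underside
- spanner: bystander: a steel spanner lying on the bench
Not all that is in view belongs to the job. There is more than one size of the crank; the job needs the largest.

How it is judged:
On the way, in this order (a step that is already met when the one before it is completed fails the run):
1. the crank is fully home on the square shaft (horizontal distance between crank and shaft_top below 0.003 m and z of crank in the frame of shaft_top below -0.021 m and angle between crank's own z axis and vertical below 0.12 rad), for 0.2 s.
2. with the crank still on the shaft, the pad presses on the jar's lid (horizontal distance between crank and shaft_top below 0.005 m and z of crank in the frame of shaft_top below -0.012 m and contact force between pad and jar above 15 N), for 0.2 s.
At the end, for the whole second after the job is handed in: the pad presses on the jar's lid with 15 to 95 N, the jar stands upright within 12 mm of where it stood, and the crank lies at rest in the tray, hub and knob both inside its rim and the hub down on its floor (contact force between pad and jar between 15 and 95 N and x of crank_hub in the frame of tray between -0.075 and 0.075 m and y of crank_hub in the frame of tray between -0.105 and 0.105 m and x of crank_knob in the frame of tray between -0.075 and 0.075 m and y of crank_knob in the frame of tray between -0.105 and 0.105 m and z of crank_hub in the frame of tray below 0.04 m and linear speed of crank below 0.02 m/s and distance of jar from where it was at the start of the episode below 0.012 m and angle between jar's own z axis and vertical below 0.1 rad); the robot touches nothing.
It fails at once if the crank is forced onto the shaft's chamfered end with over 40 N (contact force between crank and spindle_c2 above 40 N).
It fails at once if the pad crushes the lid (contact force between pad and jar above 110 N).
It fails at once if the crank is let fall from over about 25 mm: it moves fast with no finger on it (linear speed of crank above 0.7 m/s and contact force between the fingers and crank below 0.2 N).
It fails at once if the crank is pushed hard into the tray (contact force between crank and tray above 90 N).
It fails at once if a bystander is shifted by over 30 mm (distance of any of open_jar_a, open_jar_b, tape, lid_red, lid_green, spanner from where it was at the start of the episode above 0.03 m).
It also fails if it takes over 72 s, if anything falls off the work surface, if the arm or the gripper's body presses on something with over 40 N, if the wrist force passes 120 N, or if a joint passes its speed limit or range.

## Working session

There is one attempt and no reset: what is moved stays moved. The work goes in short steps, each a Python script; the robot and the scene stay as the last script left them, time stands still between calls to the robot, and variables do not carry over. Pictures are saved under pics/ and viewed, about 8 in all and at most 12, crops included, and the job is handed in when it is done.

```bash
mkdir -p pics; ls; python3 - <<'E'
from rig import robot
import cv2,numpy as np
for n in ("top","side"):
    im=robot.grab_frame(n); cv2.imwrite(f"pics/{n}0.png",cv2.resize(im[:,:,::-1],(800,600),interpolation=cv2.INTER_CUBIC))
    np.save(f"pics/{n}0.npy",im)
    c=robot.camera_info(n); R=cv2.Rodrigues(np.array(c["rvec"]))[0]; print(n,c, -R.T@np.array(c["tvec"]))
print(robot.get_state()["time"],robot.get_state()["force"])
E
```

```text
pics
top {'fx': 437.47090993560624, 'fy': 437.47090993560624, 'cx': 261.1018692056267, 'cy': 193.45897894817486, 'dist': array([-0.00822549,  0.        ,  0.        ,  0.        ,  0.        ]), 'rvec': array([ 2.1104676 , -2.12855938,  0.18908928]), 'tvec': array([0.06043479, 0.60344383, 1.23636894])} [0.3638476  0.0449834  1.32740212]
side {'fx': 381.7041622731423, 'fy': 381.7041622731423, 'cx': 254.4907376908289, 'cy': 186.8657996764478, 'dist': array([0.01288948, 0.        , 0.        , 0.        , 0.        ]), 'rvec': array([ 0.2523168 , -2.6408002 ,  1.46513236]), 'tvec': array([0.58817406, 0.15480274, 1.03865123])} [0.40684564 0.89893314 0.68927848]
0.1 [ 0.49551552  0.01215273 -0.52018922]
```

View pics/top0.png

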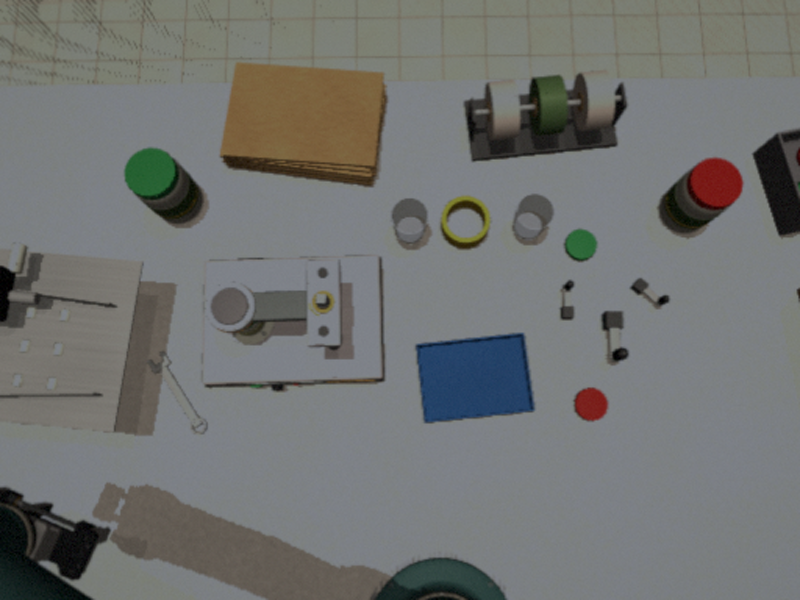

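View pics/side0.png

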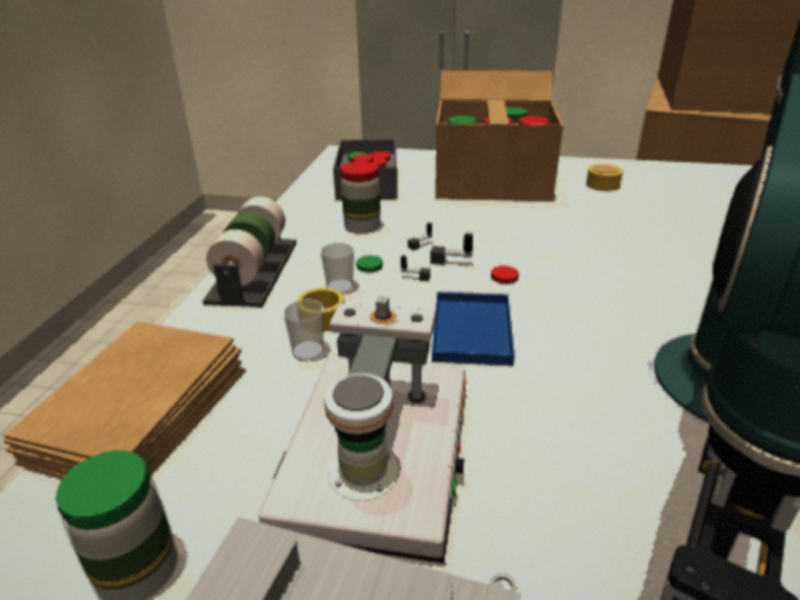

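The top view shows the machine with its shaft at about (321,299) px. The large crank's hub is at (613,320) and its knob at (620,353). The tray's corners are near (416,344), (524,334), (533,410) and (425,421). The side view shows the pad just above the jar's lid.

```bash
cat > h.py <<'E'
from rig import robot
import cv2, numpy as np
def cast(c,px,z):
    """pixels (N,2) of the raw picture onto the plane z"""
    K=np.array([[c["fx"],0,c["cx"]],[0,c["fy"],c["cy"]],[0,0,1]])
    u=cv2.undistortPoints(np.array(px,float).reshape(-1,1,2),K,np.array(c["dist"]))[:,0]
    R=cv2.Rodrigues(np.array(c["rvec"]))[0]; o=-R.T@np.array(c["tvec"])
    d=np.c_[u,np.ones(len(u))]@R
    return o+d*((z-o[2])/d[:,2])[:,None]
def down(a):
    """tool down, jaw axis (tool y) along heading a"""
    y=np.array([np.cos(a),np.sin(a),0]); z=np.array([0,0,-1.]); return np.c_[np.cross(y,z),y,z]
def shot(name,cam="wrist"):
    c=robot.camera_info(cam); im=robot.grab_frame(cam); np.save(f"pics/{name}.npy",im)
    np.save(f"pics/{name}_c.npy",c,allow_pickle=True)
    cv2.imwrite(f"pics/{name}.png",cv2.resize(im[:,:,::-1],(800,600),interpolation=cv2.INTER_CUBIC)); return c,im
E
python3 - <<'E'
from h import *
np.set_printoptions(precision=4,suppress=True)
c=robot.camera_info("top"); s=1/1.5625
f=lambda p,z:cast(c,np.array(p)*s,z)
print("shaft",f([[321,299]],.23)); print("crank hub",f([[613,320]],.034),"knob",f([[620,354]],.08))
t=f([[416,344],[524,334],[533,410],[425,421]],.026); print("tray",t,t.mean(0),np.linalg.norm(t-np.roll(t,-1,0),axis=1))
m=f([[206,260],[381,256],[383,380],[203,384]],.05); print("machine",m,np.linalg.norm(m-np.roll(m,-1,0),axis=1))
im=np.load("pics/top0.npy").astype(int); B=((im[...,2]-im[...,0])>50).astype(np.uint8)
k=max(cv2.findContours(B,0,2)[0],key=cv2.contourArea); r=cv2.minAreaRect(k); bp=cast(c,cv2.boxPoints(r),.026); print("tray mask",bp,bp.mean(0),np.linalg.norm(bp-np.roll(bp,-1,0),axis=1))
ci=robot.camera_info("wrist");st=robot.get_state();R=cv2.Rodrigues(np.array(ci["rvec"]))[0];o=-R.T@np.array(ci["tvec"])
print("wrist cam in tool",st["tool_rot"].T@(o-st["ee_pos"]),(st["tool_rot"].T@R.T),ci["fx"],st["tool_rot"])
for p in ([.49,.17,.42],[.38,-.35,.3]):
  for a in (np.pi/2,-np.pi/2,0,np.pi): print(p,round(a,2),robot.ik(np.array(p),down(a)))
E
```

```text
shaft [[0.578  0.1963 0.23  ]]
crank hub [[ 0.5701 -0.3363  0.034 ]] knob [[ 0.4997 -0.3316  0.08  ]]
tray [[ 0.5283  0.0408  0.026 ]
 [ 0.5457 -0.1666  0.026 ]
 [ 0.4015 -0.1779  0.026 ]
 [ 0.3828  0.0253  0.026 ]] [ 0.4646 -0.0696  0.026 ] [0.2081 0.1446 0.204  0.1463]
machine [[0.692  0.4448 0.05  ]
 [0.6965 0.1066 0.05  ]
 [0.4583 0.103  0.05  ]
 [0.4536 0.4392 0.05  ]] [0.3382 0.2382 0.3362 0.2385]
tray mask [[ 0.5225  0.0392  0.026 ]
 [ 0.5424 -0.1667  0.026 ]
 [ 0.4016 -0.1759  0.026 ]
 [ 0.3823  0.0259  0.026 ]] [ 0.4622 -0.0694  0.026 ] [0.2068 0.1411 0.2028 0.1408]
wrist cam in tool [ 0.0749 -0.0002 -0.1602] [[ 0.0002 -0.9662 -0.2576]
 [ 1.      0.0002  0.0001]
 [-0.     -0.2576  0.9662]] 285.5604782629962 [[-0.9302  0.367  -0.0003]
 [ 0.367   0.9302 -0.001 ]
 [-0.0001 -0.0011 -1.    ]]
[0.49, 0.17, 0.42] 1.57 [-0.6381  0.099   0.2697  1.5909 -0.0265  1.4552  1.2042]
[0.49, 0.17, 0.42] -1.57 [-0.9392  0.1062  0.6054  1.5995 -0.0608  1.4549 -1.9002]
[0.49, 0.17, 0.42] 0 [-0.8221  0.1017  0.4738  1.5963 -0.0466  1.4548 -0.345 ]
[0.49, 0.17, 0.42] 3.14 [-0.5068  0.0997  0.1251  1.5869 -0.0125  1.4558  2.7607]
[0.38, -0.35, 0.3] 1.57 [ 1.0133  0.173  -0.3713  1.7752  0.0669  1.2057  2.1939]
[0.38, -0.35, 0.3] -1.57 [-0.2256  0.2624  1.0876  1.8105 -0.2473  1.2172 -0.636 ]
[0.38, -0.35, 0.3] 0 [-0.2256  0.2624  1.0876  1.8105 -0.2473  1.2172  0.9348]
[0.38, -0.35, 0.3] 3.14 [-0.2256  0.2624  1.0876  1.8105 -0.2473  1.2172 -2.2068]
```

```bash
python3 - <<'E'
from h import *
np.set_printoptions(precision=4,suppress=True)
robot.move_ptp(np.array([.577,.195,.33]),down(np.pi/2))
shot("shaft"); print(robot.get_state()["time"],robot.get_state()["qpos"])
robot.move_ptp(np.array([.55,-.335,.2]),down(np.radians(86)))
shot("crank"); print(robot.get_state()["time"],robot.get_state()["qpos"])
a=cv2.imread("pics/shaft.png");b=cv2.imread("pics/crank.png")
cv2.imwrite("pics/both.png",np.hstack([a[:,150:550],b[:,150:550]]))
E
```

```text
2.0667 [-0.548   0.3164  0.2208  1.5264 -0.0709  1.3071  1.2529]
4.0917 [ 0.0861  0.5303  0.5803  1.6026 -0.3164  1.1036  2.2497]
```

View pics/both.png

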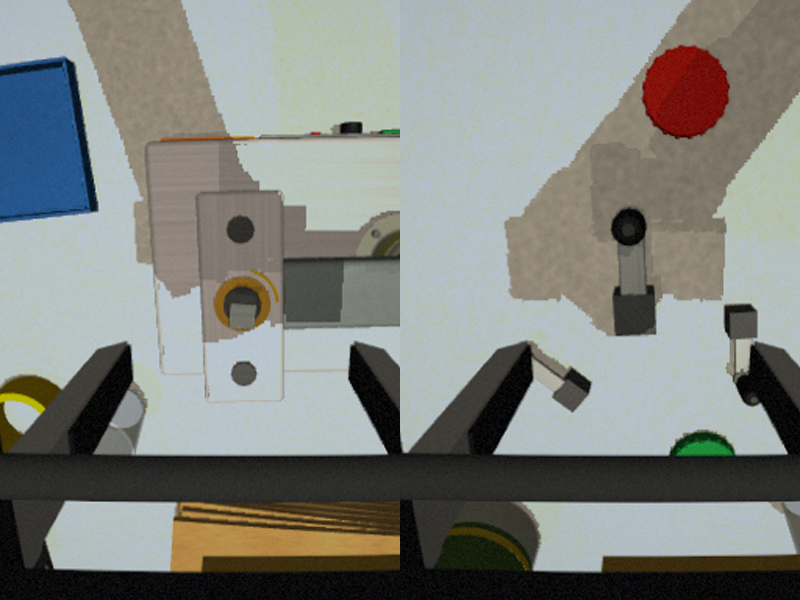

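```bash
python3 - <<'E'
import numpy as np,cv2
a=np.load("pics/shaft.npy")[165:225,220:286,::-1]; b=np.load("pics/crank.npy")[128:228,206:286,::-1]
up=lambda x,s:cv2.resize(np.clip(x*1.5,0,255).astype(np.uint8),None,fx=s,fy=s,interpolation=cv2.INTER_NEAREST)
A=up(a,6);B=up(b,6); H=600; A=cv2.copyMakeBorder(A,0,H-A.shape[0],0,0,0); cv2.imwrite("pics/zoom.png",np.hstack([A[:, :316+0] if 0 else A,B])[:, :800]); print(A.shape,B.shape)
E
```

```text
(600, 396, 3) (600, 480, 3)
```

View pics/zoom.png

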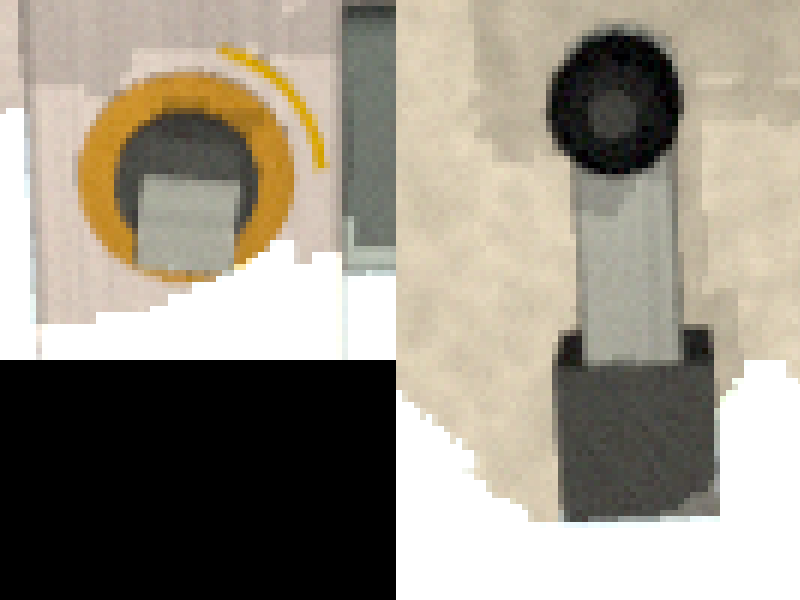

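The left zoom shows the shaft's light top face, about x 138–240, y 177–272, nearly square to the picture. The right zoom shows the hub's top corners at (555,362), (716,365), (718,515) and (560,520), with the knob at (615,100).

```bash
python3 - <<'E'
from h import *
np.set_printoptions(precision=4,suppress=True)
cs=np.load("pics/shaft_c.npy",allow_pickle=True).item(); cc=np.load("pics/crank_c.npy",allow_pickle=True).item()
z2=lambda p,o:(np.array(p,float)-.0)/6-.5+np.array(o)
im=np.load("pics/shaft.npy")[165:225,220:286].astype(int)
g=im.mean(2); sat=im.max(2)-im.min(2)
m=((g>75)&(g<125)&(sat<22)).astype(np.uint8); m[:,:20]=0; m[:,43:]=0; m[:28]=0; m[47:]=0
k=max(cv2.findContours(m,0,2)[0],key=cv2.contourArea)[:,0]+np.array([220,165])
P=cast(cs,k,.23); r=cv2.minAreaRect((P[:,:2]*1000).astype(np.float32)); print("shaft mask",r, m.sum())
Q=cast(cs,z2([[140,177],[240,180],[237,270],[136,271]],(220,165)),.23); print("shaft hand",Q.mean(0)); 
e=np.roll(Q,-1,0)-Q; print(np.linalg.norm(e,axis=1),np.degrees(np.arctan2(e[:,1],e[:,0])))
H=cast(cc,z2(np.array([[555,362],[716,365],[718,515],[560,520]])-[396,0],(206,128)),.034)
e=np.roll(H,-1,0)-H; print("hub",H.mean(0),np.linalg.norm(e,axis=1),np.degrees(np.arctan2(e[:,1],e[:,0])))
K=cast(cc,z2([[615-396,100]],(206,128)),.08)[0]; d=K-H.mean(0); print("knob",K,np.hypot(*d[:2]),np.degrees(np.arctan2(d[1],d[0])))
E
```

```text
shaft mask ((579.5323486328125, 197.26466369628906), (15.177128791809082, 14.867581367492676), 89.73541259765625) 243
shaft hand [0.5799 0.1972 0.23  ]
[0.0157 0.0149 0.0161 0.0156] [ 88.2933  -1.2439 -89.3324 177.3755]
hub [ 0.5728 -0.3401  0.034 ] [0.0316 0.0311 0.0318 0.0328] [ 84.992   -2.6722 -91.9894 176.9411]
knob [ 0.5012 -0.338   0.08  ] 0.0715475613953691 178.33711794430843
```

```bash
python3 - <<'E'
from h import *
np.set_printoptions(precision=4,suppress=True)
robot.gripper_to(.06)
p=np.array([.5728,-.3401,.12]); R=down(np.radians(87.5))
robot.move_ptp(p,R)
p[2]=.025; print(robot.move_linear(p,.12,threshold=8))
robot.gripper_to(.0)
s=robot.get_state(); print(s["time"],s["opening"],s["ee_pos"],s["force"])
robot.move_linear(p+[0,0,.1],.15)
s=robot.get_state(); print(s["time"],s["opening"],s["ee_pos"],s["force"],s["moment"])
shot("held")
a=np.load("pics/held.npy")[110:260,180:330,::-1]
cv2.imwrite("pics/heldz.png",cv2.resize(np.clip(a*1.5,0,255).astype(np.uint8),None,fx=4,fy=4,interpolation=cv2.INTER_NEAREST))
E
```

```text
False
6.7083 0.031978989020721 [ 0.5729 -0.3401  0.0252] [-0.5925  0.9555  3.1585]
7.525 0.03178017854443649 [ 0.5724 -0.3397  0.124 ] [ 0.1318 -0.2413 -3.3944] [ 0.0129 -0.0427 -0.0489]
```

View pics/heldz.png

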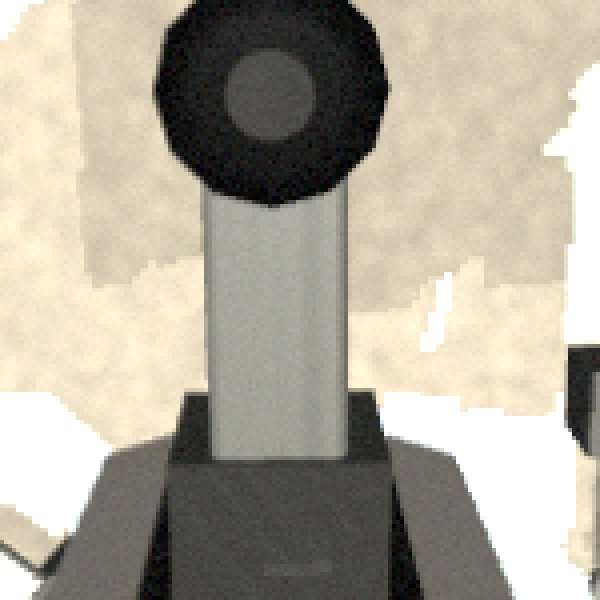

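The crank is held squarely. The hub's front top edge runs from (168,460) to (391,460) in the crop, and the knob's pin cap is at (270,93).

```bash
python3 - <<'E'
from h import *
np.set_printoptions(precision=4,suppress=True)
c=np.load("pics/held_c.npy",allow_pickle=True).item(); s=robot.get_state(); z=s["ee_pos"][2]
f=lambda p,h:(cast(c,np.array(p)/4-.5+[180,110],z+h)-s["ee_pos"])@s["tool_rot"]
e=f([[168,461],[391,461]],.009); print("front edge tool",e,np.linalg.norm(e[0]-e[1]),e.mean(0))
print("knob cap tool",f([[270,93]],.055))
print(s["tool_rot"])
for a in (-2,88.7,): print(a,robot.ik(np.array([.58,.197,.29]),down(np.radians(a))))
E
```

```text
front edge tool [[ 0.0158 -0.0161 -0.009 ]
 [ 0.0158  0.0155 -0.009 ]] 0.0315827505460662 [ 0.0158 -0.0003 -0.009 ]
knob cap tool [[ 0.0693 -0.0011 -0.0549]]
[[-0.999   0.0436 -0.0015]
 [ 0.0436  0.9991  0.0008]
 [ 0.0016  0.0007 -1.    ]]
-2 [-1.0367  0.4723  0.9234  1.5903 -0.3891  1.2748 -0.0857]
88.7 [-0.7851  0.3783  0.5418  1.5825 -0.2029  1.2373  1.3402]
```

```bash
python3 - <<'E'
from h import *
np.set_printoptions(precision=4,suppress=True)
p=robot.get_state()["ee_pos"].copy(); p[2]=.31; robot.move_linear(p,.25)
q=np.array([.5797,.1972,.275]); R=down(np.radians(88.7))
robot.move_ptp(q+[0,0,.02],R); robot.move_linear(q,.1); robot.pause(.2)
s=robot.get_state(); print(s["time"],s["ee_pos"],s["force"],s["moment"])
q[2]=.2315; print(robot.move_linear(q,.03,threshold=5)); 
s=robot.get_state(); print(s["time"],s["ee_pos"],s["force"],s["moment"],s["qpos"])
E
```

```text
10.9583 [0.58   0.1971 0.2755] [-0.2761 -0.2235 -3.2503] [ 0.0171 -0.0346 -0.0097]
False
12.5583 [0.5797 0.1972 0.2317] [-0.0794  0.0993 -2.645 ] [-0.0427 -0.0332  0.0492] [-0.7674  0.4252  0.5182  1.6535 -0.2287  1.1235  1.3601]
```

```bash
cat >> h.py <<'E'
C=np.array([.5797,.1972]); RK=down(np.radians(88.7)); ZK=.2665
def knob(deg,r=.07,z=ZK): a=np.radians(deg); return np.array([C[0]+r*np.cos(a),C[1]+r*np.sin(a),z])
def torque():
    F=[]
    for _ in range(3): s=robot.get_state(); F.append(s["force"]); robot.pause(.03)
    F=np.mean(F,0); d=s["ee_pos"][:2]-C; return d[0]*F[1]-d[1]*F[0], np.hypot(*d), F
E
python3 - <<'E'
from h import *
np.set_printoptions(precision=4,suppress=True)
s=robot.get_state(); p=s["ee_pos"].copy()
p[2]=.2265; print("press",robot.move_linear(p,.02,threshold=8)); s=robot.get_state(); print(s["time"],s["ee_pos"],s["force"])
robot.gripper_to(.06); p=s["ee_pos"].copy(); p[2]=.34; robot.move_linear(p,.2)
shot("seated"); k=knob(178.7); 
robot.move_linear(np.r_[k[:2],.34],.15)
shot("side1","side")
bad=[d for d in range(178,-180,-10) if robot.ik(knob(d),RK) is None]; print("bad",bad)
print("down",robot.move_linear(k,.15,threshold=10)); robot.gripper_to(0.)
s=robot.get_state(); print(s["time"],s["ee_pos"],s["force"],s["opening"])
a=np.load("pics/seated.npy")[120:270,160:310,::-1]; b=np.load("pics/side1.npy")[170:320,150:300,::-1]
cv2.imwrite("pics/seatz.png",cv2.resize(np.clip(np.hstack([a,b])*1.5,0,255).astype(np.uint8)[:, :266],None,fx=3,fy=3,interpolation=cv2.INTER_CUBIC))
E
```

```text
press True
12.7667 [0.5801 0.1972 0.2309] [-1.4907 -0.7688  5.794 ]
bad []
down False
16.125 [0.5097 0.1988 0.2666] [-0.8272  0.9628  1.3183] 0.022414475993187678
```

View pics/seatz.png

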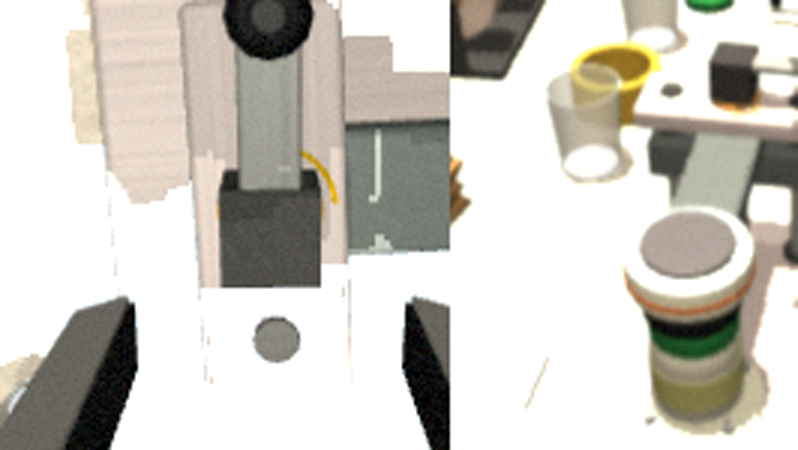

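The hub is seated: contact came at TCP z 0.2309, so the mouth is at about 0.206. The side crop shows the black pad just above the green lid. I now turn it by the knob and log the torque.

```bash
python3 - <<'E'
from h import *
np.set_printoptions(precision=2,suppress=True)
s=robot.get_state(); print(torque())
for i in range(1,23):
    robot.move_linear(knob(178.7-10*i),.08)
    t,r,F=torque(); print(10*i,"T %.3f r %.4f"%(t,r),F)
    if i%4==0 or i>=20: shot(f"s{10*i}","side")
print(robot.get_state()["time"])
E
```

```text
(np.float64(-0.006587064190197138), np.float64(0.07003054189530779), array([-0.55,  0.11,  1.38]))
10 T 0.045 r 0.0701 [-1.32 -0.39  1.65]
20 T -0.042 r 0.0700 [-1.42  1.19  2.13]
30 T 0.014 r 0.0700 [-1.81  0.86  2.78]
40 T -0.056 r 0.0700 [-1.33  2.23  2.31]
50 T -0.011 r 0.0700 [-1.87  2.58  2.81]
60 T -0.000 r 0.0700 [-1.74  3.18  3.05]
70 T -0.002 r 0.0700 [-1.21  3.68  3.3 ]
80 T 0.001 r 0.0700 [-0.62  3.96  3.68]
90 T 0.005 r 0.0700 [0.02 3.81 4.57]
100 T 0.010 r 0.0701 [0.75 4.39 5.15]
110 T 0.034 r 0.0701 [1.23 4.37 4.69]
120 T -0.003 r 0.0701 [2.63 4.14 5.12]
130 T 0.023 r 0.0701 [2.42 3.17 5.67]
140 T -0.023 r 0.0702 [3.07 1.97 5.32]
150 T -0.036 r 0.0702 [3.42 1.21 5.88]
160 T -0.047 r 0.0702 [2.81 0.19 5.22]
170 T 0.026 r 0.0703 [1.69 0.6  5.14]
180 T -0.025 r 0.0703 [ 2.63 -0.43  5.46]
190 T -0.001 r 0.0703 [ 2.9  -0.59  6.14]
200 T -0.062 r 0.0702 [ 2.63 -1.96  5.83]
210 T 0.025 r 0.0702 [ 3.33 -1.59  5.95]
220 T -0.034 r 0.0702 [ 2.45 -2.78  6.59]
25.375
```

```bash
python3 - <<'E'
import numpy as np,cv2
names=["side1"]+[f"s{k}" for k in (40,80,120,160,200,210,220)]
ims=[np.load(f"pics/{n}.npy").astype(float) for n in names]
cols=slice(222,236)
# profile print for first and last
for i in (0,len(ims)-1): print(names[i],[tuple(v) for v in ims[i][262:300,cols].mean(1).astype(int)])
t=[]
for n,im in zip(names,ims):
    t.append(cv2.resize(np.clip(im[235:310,200:260,::-1]*1.5,0,255).astype(np.uint8),None,fx=3.3,fy=4,interpolation=cv2.INTER_CUBIC))
cv2.imwrite("pics/strip.png",np.vstack([np.hstack(t[:4]),np.hstack(t[4:])]))
E
```

```text
side1 [(np.int64(126), np.int64(125), np.int64(117)), (np.int64(182), np.int64(184), np.int64(175)), (np.int64(211), np.int64(214), np.int64(207)), (np.int64(215), np.int64(219), np.int64(213)), (np.int64(211), np.int64(214), np.int64(210)), (np.int64(193), np.int64(194), np.int64(187)), (np.int64(160), np.int64(157), np.int64(143)), (np.int64(132), np.int64(126), np.int64(107)), (np.int64(120), np.int64(113), np.int64(93)), (np.int64(117), np.int64(107), np.int64(86)), (np.int64(119), np.int64(93), np.int64(69)), (np.int64(114), np.int64(74), np.int64(48)), (np.int64(107), np.int64(76), np.int64(53)), (np.int64(102), np.int64(87), np.int64(69)), (np.int64(84), np.int64(78), np.int64(64)), (np.int64(52), np.int64(49), np.int64(40)), (np.int64(22), np.int64(21), np.int64(17)), (np.int64(11), np.int64(11), np.int64(10)), (np.int64(9), np.int64(9), np.int64(8)), (np.int64(8), np.int64(11), np.int64(8)), (np.int64(11), np.int64(24), np.int64(12)), (np.int64(15), np.int64(44), np.int64(20)), (np.int64(19), np.int64(55), np.int64(25)), (np.int64(18), np.int64(53), np.int64(23)), (np.int64(
[... 1632 characters left out ...]
(10), np.int64(14), np.int64(9)), (np.int64(10), np.int64(27), np.int64(13)), (np.int64(15), np.int64(41), np.int64(18)), (np.int64(21), np.int64(50), np.int64(24)), (np.int64(39), np.int64(61), np.int64(37)), (np.int64(75), np.int64(83), np.int64(62)), (np.int64(105), np.int64(103), np.int64(84)), (np.int64(115), np.int64(107), np.int64(91)), (np.int64(112), np.int64(103), np.int64(88)), (np.int64(105), np.int64(97), np.int64(83)), (np.int64(99), np.int64(92), np.int64(77)), (np.int64(95), np.int64(88), np.int64(74)), (np.int64(95), np.int64(89), np.int64(72)), (np.int64(98), np.int64(92), np.int64(68)), (np.int64(92), np.int64(87), np.int64(57)), (np.int64(85), np.int64(80), np.int64(48))]
```

View pics/strip.png

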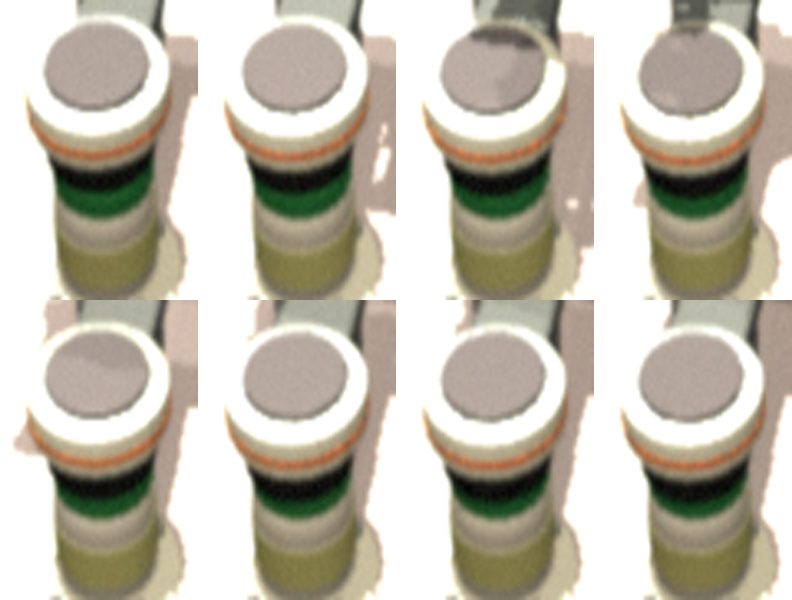

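The strip shows the head descending and the visible green lid band narrowing. I measure the edges to sub-pixel next.

```bash
cat >> h.py <<'E'
def edges(im):
    p=im.astype(float)[:,222:236].mean(1); r=p[:,0]; g=p[:,1]-p[:,0]
    def cr(v,lo,th,s):
        for i in range(lo,300):
            if s*(v[i]-th)<=0<s*(v[i+1]-th): return i+(th-v[i])/(v[i+1]-v[i])
    h=cr(r,272,55,-1); return h,cr(g,int(h),15,1)   # head/pad edge, pad/lid edge
E
python3 - <<'E'
from h import *
for n in ["side1"]+[f"s{k}" for k in (40,80,120,160,200,210,220)]:
    h,l=edges(np.load(f"pics/{n}.npy")); print(n,"head %.2f lid %.2f pad %.2f"%(h,l,l-h))
E
```

```text
side1 head 276.91 lid 282.12 pad 5.21
s40 head 277.38 lid 282.44 pad 5.06
s80 head 277.88 lid 283.07 pad 5.19
s120 head 278.42 lid 283.63 pad 5.21
s160 head 278.90 lid 284.17 pad 5.27
s200 head 279.43 lid 284.68 pad 5.26
s210 head 279.47 lid 284.85 pad 5.37
s220 head 279.58 lid 284.90 pad 5.32
```

```bash
python3 - <<'E'
from h import *
for i in range(23,30):
    robot.move_linear(knob(178.7-10*i),.08)
    c,im=shot(f"s{10*i}","side"); h,l=edges(im); print(10*i,"head %.2f lid %.2f pad %.2f"%(h,l,l-h))
print(robot.get_state()["time"],torque())
E
```

```text
230 head 279.67 lid 285.12 pad 5.45
240 head 279.81 lid 285.29 pad 5.48
250 head 279.97 lid 285.28 pad 5.31
260 head 280.11 lid 285.25 pad 5.14
270 head 280.26 lid 285.23 pad 4.97
280 head 280.38 lid 285.22 pad 4.83
290 head 280.46 lid 285.26 pad 4.81
27.825 (np.float64(-0.009348514363587968), np.float64(0.0699951625109791), array([-2.22092485, -5.33458013,  7.55549896]))
```

The lid edge stops moving at about 240° of knob travel, so that is the touch. I turn on to 330°, about a quarter turn past it, then regrip the hub.

```bash
python3 - <<'E'
from h import *
np.set_printoptions(precision=3,suppress=True)
for i in range(30,34):
    robot.move_linear(knob(178.7-10*i),.08)
c,im=shot("s330","side"); h,l=edges(im); print("head %.2f lid %.2f pad %.2f"%(h,l,l-h))
robot.gripper_to(.05); p=robot.get_state()["ee_pos"].copy(); p[2]=.36; robot.move_linear(p,.2)
for a in (118.7,-61.3):
    print(a,robot.ik(np.r_[C,.36],down(np.radians(a))))
for a in (5.4,-174.6): print(a,robot.ik(np.array([.46,-.037,.2]),down(np.radians(a))))
robot.move_ptp(np.r_[C,.34],down(np.radians(-61.3)))
shot("w2"); print(robot.get_state()["time"],robot.get_state()["qpos"])
a=np.load("pics/w2.npy")[100:300,130:380,::-1]
cv2.imwrite("pics/w2z.png",cv2.resize(np.clip(a*1.5,0,255).astype(np.uint8),None,fx=3,fy=3,interpolation=cv2.INTER_CUBIC))
E
```

```text
head 281.04 lid 285.24 pad 4.20
118.7 [-0.736  0.327  0.476  1.477 -0.151  1.374  1.819]
-61.3 [-1.025  0.412  0.907  1.486 -0.326  1.401 -1.174]
5.4 [-0.699  0.193  0.799  2.052 -0.169  0.961  0.282]
-174.6 [-0.93   0.268  1.093  2.056 -0.288  0.979 -2.736]
32.6417 [-1.026  0.424  0.906  1.519 -0.338  1.363 -1.163]
```

View pics/w2z.png

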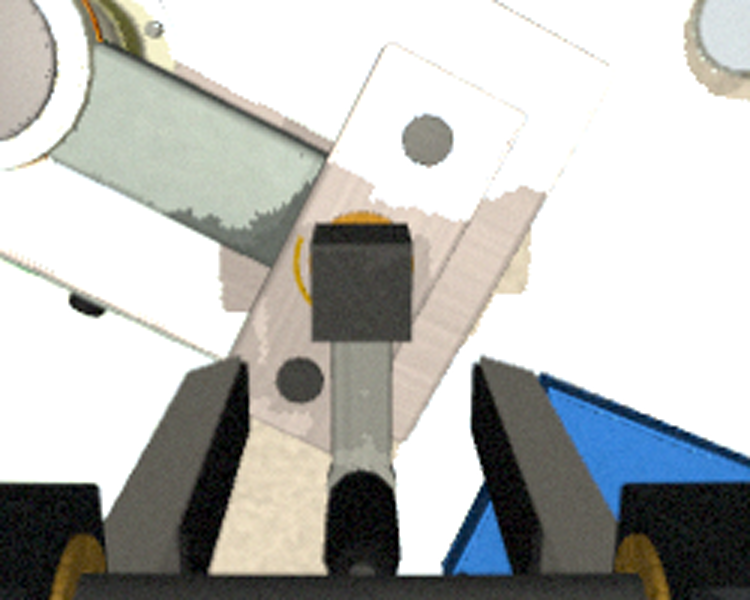

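The jaws are square to the hub and centred, with the crank still seated. Next I grip, lift off and place.

```bash
python3 - <<'E'
from h import *
np.set_printoptions(precision=3,suppress=True)
g=np.r_[C,.231]; print("down",robot.move_linear(g,.12,threshold=8)); robot.gripper_to(0.)
s=robot.get_state(); print(s["ee_pos"],s["opening"],s["force"]); robot.pause(.1)
print("lift",robot.move_linear(np.r_[C,.275],.04,threshold=25)); s=robot.get_state(); print(s["ee_pos"],s["force"],s["opening"])
robot.move_linear(np.r_[C,.34],.15)
h=np.array([.460,-.037,.12])
robot.move_ptp(h+[0,0,.1],down(np.radians(5.4)))
robot.move_linear(h-[0,0,.07],.12)
robot.pause(.2); print("z",robot.get_state()["ee_pos"])
h[2]=.026; print("place",robot.move_linear(h,.02,threshold=4))
s=robot.get_state(); print(s["time"],s["ee_pos"],s["force"],s["opening"])
shot("pl","side"); shot("plt","top")
a=np.load("pics/pl.npy")[150:260,220:350,::-1]; b=np.load("pics/plt.npy")[190:300,240:370,::-1]
cv2.imwrite("pics/plz.png",cv2.resize(np.clip(np.hstack([a,b])*1.3,0,255).astype(np.uint8),None,fx=3,fy=3,interpolation=cv2.INTER_CUBIC))
E
```

```text
down False
[0.58  0.197 0.231] 0.03219887596894289 [ 1.431 -2.031  3.65 ]
lift False
[0.58  0.197 0.275] [-0.354 -0.93  -3.577] 0.03191771109447621
z [ 0.46  -0.037  0.05 ]
place True
40.1083 [ 0.46  -0.037  0.029] [0.621 1.125 4.686] 0.031420446700918224
```

View pics/plz.png

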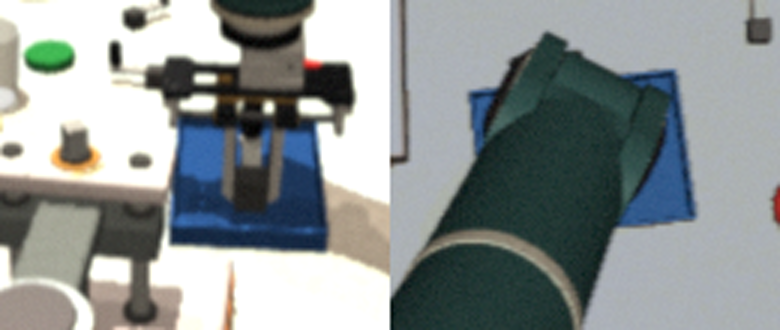

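The floor contact came at TCP z 0.029 as expected, and the crank stands inside the tray. I release and check.

```bash
python3 - <<'E'
from h import *
np.set_printoptions(precision=3,suppress=True)
robot.gripper_to(.06); p=robot.get_state()["ee_pos"].copy()
robot.move_linear(p+[0,0,.12],.12); robot.move_ptp(np.array([.35,.0,.35]),down(np.radians(5.4))) if robot.ik(np.array([.35,.0,.35]),down(np.radians(5.4))) is not None else None
robot.move_ptp(np.array([.25,.45,.35]),down(np.radians(60)))
c,im=shot("end","side"); h,l=edges(im); print("head %.2f lid %.2f pad %.2f"%(h,l,l-h),robot.get_state()["time"])
shot("endt","top")
a=im[150:300,200:340,::-1]; b=np.load("pics/endt.npy")[150:300,240:366,::-1]
cv2.imwrite("pics/endz.png",cv2.resize(np.clip(np.hstack([a,b])*1.3,0,255).astype(np.uint8),None,fx=3,fy=3,interpolation=cv2.INTER_CUBIC))
E
```

```text
head 280.95 lid 285.32 pad 4.37 44.7167
```

View pics/endz.png

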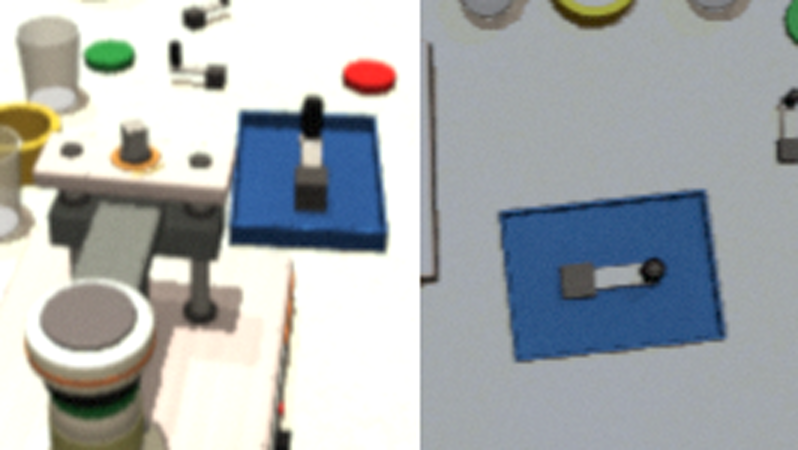

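The crank stands well inside the tray, and the head is still down on the lid.

```bash
python3 -c "
from rig import robot
print(robot.sign_off(), robot.get_state()['time'])"
```

```text
the job is handed in; nothing more can be done
the job is handed in; nothing more can be done
```

The job is handed in at about 45 s on the robot's clock. The sign-off gives no verdict, so what follows is from my own measurements.

- **Fitting:** The crank slid straight onto the shaft, with no force stop at a 5 N limit. A light press then met the shoulder with the socket's mouth at about z 0.206 m, which is fully home.
- **Turning:** I led the knob 330° clockwise. In the side camera the pad reached the lid at about 240°, so the head went about a quarter turn further. I put the press at roughly 45 N, taken from the angle and the rate given; it was not measured directly.
- **Placing:** I lifted the crank off and set it down until it touched the tray floor at the expected height. I then let go and moved the arm clear.

**Last checks:** The final pictures show the crank standing on its hub, with hub and knob both well inside the rim. The pad edge was still at the lid and the head had stayed down, within 0.1 px. The bystanders in the final crops showed no visible shift; the spanner was outside those crops, and I measured none of them.

**A check that failed:** The wrist torque read at each stop gave nothing useful, because it relaxed to zero when the arm stopped. I therefore found the touch from the pictures alone.

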